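# Wind down the bonding press on a phone

## Robot

A 7-joint arm with a two-finger parallel gripper is mounted at the origin on a cart in front of the work surface, level with it; the furniture and walls round the work are solid. World frame = base frame: x ahead of the robot, y to its left, z up, the work surface at z = 0. Lengths are in mm, angles in degrees, forces in N, time in s.
With the tool pointing down it reaches from about 350 to 900 mm from the base axis. Payload 7.2 kg.
Tool frame: the origin (TCP) lies on the mounting face of the last link; the fingertips stand 182 mm ahead of it and the grasp point (between the pads) lies 163 mm ahead of it (manip.finger_overhang is the distance from the TCP to the fingertips, in mm); z points along the fingers, y is the line along which they close (so a half turn about z gives the same grasp; the last joint's range is limited). The gripper opens to 88 mm and grips with 3 to 60 N. Pads are 20 mm wide; open, the fingers measure 115 mm over their backs; the gripper's body (75 mm by 178 mm) begins 61 mm behind the grasp point.
Start: joints at [63.358, 23.554, -0.728, 91.456, 0.321, 64.991, -4.71], TCP at [241.53, -576.443, 404.653] pointing down, gripper open.
Joint ranges: [-169.25, 169.25], [-16.82, 113.86], [-84.01, 82.57], [7.8, 145.47], [-59.2, 239.2], [7.22, 106.19], [-163.78, 163.78]. Speed limits (degrees/s): [136.94, 136.94, 172.46, 172.46, 180, 180, 180].

## Interface

Orientations are given as a 3x3 rotation matrix whose columns are the frame's x, y, z axes.
In Python, from plant import get_obs, camera, camera_model, job, manip gives the robot as it stands.
- The arm moves only by the shell command python3 -m inch 'ROWS' [FORCE]. ROWS is JSON, one flat list of numbers, 5 for each row, row after row: the shift along the tool's x, y, z in mm, then the turn about the tool's z in rad, then the closure, from 0 (fully open) to 1 (shut). A call has exactly 5 rows; each row is the pose to reach, as a shift and turn from the pose commanded when the call began, along the tool's axes at that moment; what a row does not reach only later rows make up. A row lasts 1/10 s, in which the tool goes at most 50 mm and 8.59 degrees, less where a joint would pass 70% of its speed; a pose out of reach is approached as far as the arm can. A call with a gripper value outside its range is refused whole. The fingers move at their own pace and stop on an object; FORCE is the grip in N (left out, the last holds). Time passes only in rows, so rows that repeat a pose let the fingers close, or fill a call up. It gives the time, the measured TCP pose, the force, the opening and the grip force at its end, in the units of the state.
- get_obs(): the state, without advancing time (a new reading comes with each control period).
- camera(name): name is "scene" or "top" or "wrist"; returns (picture, depth): 384x512x3 uint8, red, green, blue; 384x512 float32, mm along the optical axis (not along the pixel's ray), 0 where there is no reading.
- camera_model(name): a dict with "mtx" (3x3 intrinsics, pixels), "R" (3x3) and "t" (3): a world point X has camera coordinates R X + t; the wrist camera has in their place "hand_eye" (4x4, takes a point from camera to tool coordinates, whose origin is the TCP and whose axes are the flange's). Camera axes: x right, y down, z forward; pixel columns grow to the right and rows downward; lengths in mm; the calibration is good to about 2 mm. A picture is of the moment at which its call begins: read the wrist's pose just before it. camera_model takes no time and is no camera call.
- job.sign_off(): hands the job in; it is judged then, once.
The state is a dict: "t": time; "joint_pos": joint angles; "dq": joint speeds; "effort": joint torques, N m; "position": TCP position; "ee_rot": TCP orientation; "contact_force": force on the tool from outside, world axes, zero at the start; "wrist_torque": the same for the moment, N m; "width": opening from 0.0 (shut) to 1.0 (fully open); "finger_force": force on a finger pad.
Only numpy, scipy, OpenCV 4.12 (cv2) and the standard library are available. Lean on these libraries where they do the work, as an engineer would, in place of code of your own. Each camera call takes 0.05 s, during which the arm holds its last target. There are 200 camera calls.

## Task

A phone with a freshly glued screen lies in the blue bonding press. Fit the loose crank onto the square end of the press's screw, feeling lightly for the angle at which it drops fully home, and wind it clockwise, full circles, until the platen has landed on its stop collars and holds the phone. Stop there without wrenching the screw or leaning on it, let go with the crank still on the square, and disturb neither the phone nor the things standing round.

Things in the scene. Friction and masses are not known exactly. Their poses are not given: they have to be found in the camera images.
- crank: Loose dark steel crank, about 0.29 kg, lying flat on the table, grip upward. Origin: hub axis, in the underside; z up, x along the arm to the grip. Hub 28 x 28 mm, flats square to x and y, 41 mm high. In the hub's underside a square socket, parallel to the hub, 15.4 mm wide, 16 mm deep, mouth chamfered 1 mm. Arm 18 mm wide, 9 mm thick at the bottom.
- crank_grip (a point): Middle of the crank's black grip: an upright cylinder 20 mm across, 48 mm tall, from 12 to 60 mm above the crank's underside; its axis is 60 mm from the hub's. This point is 36 mm above the underside. The grip spins freely on its pin, so a gripper can hold it and keep its own heading while the crank goes round.
- square_end (a point): On the screw's axis at the top of its upright square end: 14 mm wide, 13 mm long, top 2 mm tapered. Its axes are the press's, NOT the square's: the square's heading is not given and differs every time; it repeats every 90 degrees and the socket passes within about 5 degrees of it. Turned clockwise from above, the screw sinks with platen and square end, 8 mm a turn.
- shoulder (a point): On the screw's axis, 13 mm below the top of the square end: upper face of the round shoulder, 36 mm across, on which the crank's underside rests when fully home. The screw turns stiffly (0.14 N m, 2.3 N at the grip) and stays where left, so a crank turned on the square under 5 N does not carry it round. Keep any lean on it under 20 N and the pull at the grip under 10 N.
- platen: Aluminium plate 88 x 176 x 14 mm of the press, with a sprung orange pad beneath. Origin: screw axis, in the plate's underside. It starts 53 to 60 mm above the press's underside and lands on two stop collars at 38 mm after 1.8 to 2.8 turns: there the screw goes hard, and the pad's springs alone hold the phone with some 10 N. Landed means less than 0.6 mm short.
- press: Blue bench press fixed to the table: base 130 x 262 mm, two 16 mm columns at y = +-105 mm, crossbeam 46 x 252 mm with its top at 138 mm, nuts on the columns up to 149 mm. Origin: centre of its underside, on the screw's axis; y runs from column to column, z up. A fitted crank swings freely above the crossbeam.
- phone: Black phone, 148 x 72 x 8 mm, lying screen up on the press's bed under the platen, its length along the press's y. Origin: centre of its underside. It must stay where it lies.
- uv_glue: Green needle bottle, 22 mm across, 83 mm high, standing on the table; a bystander. Origin: centre of its underside.
- alcohol_pump: White pump bottle with a blue dish top, 51 mm across, 126 mm high; a bystander. Origin: centre of its underside.
- stripe_box: White parts box with an orange stripe, 62 x 85 x 55 mm; a bystander. Origin: centre of its underside.
- screw_dish: Small steel dish with screws, 68 mm across, 12 mm high; a bystander. Origin: centre of its underside.

How it is judged (in metres and radians):
On the way, in this order (a step that is already met when the one before it is completed fails the run):
1. the crank sits fully down on the square end (z of crank in the frame of square_end below -0.0105 m and horizontal distance between crank and square_end below 0.004 m and angle between crank's own z axis and vertical below 0.12 rad), for 0.2 s.
2. the platen is wound down onto its stop collars and presses on the phone (all of step 1 and z of platen in the frame of press below 0.0386 m and contact force between phone and platen above 4 N), for 0.2 s.
At the end, for the whole second after the job is handed in: The platen is on its stop collars (less than 0.6 mm short) with its pad pressing on the phone (over 4 N), the phone is within 6 mm of where it lay, and the crank rests on the square end: underside at least 10.5 mm below the square's top, within 4 mm of its axis, tilted less than 0.12 rad, at rest (all of step 2 and distance of phone from where it was at the start of the episode below 0.006 m and linear speed of crank below 0.02 m/s); the robot touches nothing.
It fails at once if the crank was leant on the screw before it was home: more than 60 N of contact in all, as from a push of over 25 N (contact force between crank and press above 60 N and z of crank in the frame of square_end above -0.0105 m).
It fails at once if the screw was wrenched: more than 120 N of contact between crank and screw in all, as from a pull of over 10 N at the grip (contact force between crank and press above 120 N).
It fails at once if the phone was shoved by more than 8 mm (distance of phone from where it was at the start of the episode above 0.008 m).
It fails at once if a bystander was pushed by more than 20 mm or knocked over (distance of any of uv_glue, alcohol_pump, stripe_box, screw_dish from where it was at the start of the episode above 0.02 m or angle between any of uv_glue, alcohol_pump, stripe_box, screw_dish's own z axis and vertical above 0.5 rad).
It also fails if it takes over 72 s, if anything falls off the work surface, if the arm or the gripper's body presses on something with over 40 N, if the wrist force passes 120 N, or if a joint passes its speed limit or range.

## Working session

There is one attempt and no reset: what is moved stays moved. The work goes in short steps, Python scripts to look and compute and a shell command to move; the robot and the scene stay as the last step left them, time stands still between calls to the robot, and variables do not carry over. Pictures are saved under pics/ and viewed, at most 10 in all, crops included, and the job is handed in when it is done.

```bash
ls; mkdir -p pics; python3 - <<'E'
from plant import *
import cv2,numpy as np
o=get_obs();print(o)
for n in("scene","top"):
    p,d=camera(n);np.savez(f"pics/{n}.npz",p=p,d=d);cv2.imwrite(f"pics/{n}0.png",p[...,::-1])
    m=camera_model(n);print(n,m)
print(camera_model("wrist"))
E
```

```text
pics
{'t': 0.0, 'joint_pos': array([63.35685137, 23.59859885, -0.72935437, 91.50308449,  0.32342173,
       64.99074579, -4.71120319]), 'dq': array([ 0.02655563, -0.00568408,  0.01135507,  0.02534452,  0.08317546,
        0.00440391,  0.02411071]), 'effort': array([-3.59757150e-04, -5.87952948e+01,  6.42234720e-01, -2.91059893e+01,
       -5.36660955e-02,  1.85172708e-02,  1.85344998e-04]), 'position': array([ 241.44803389, -576.2457789 ,  403.83108946]), 'ee_rot': array([[ 9.22285226e-01,  3.86509265e-01, -7.41165253e-04],
       [ 3.86509948e-01, -9.22284187e-01,  1.39250692e-03],
       [-1.45348167e-04, -1.57075630e-03, -9.99998756e-01]]), 'contact_force': array([-0.01363952, -0.5141613 , -0.58064155]), 'wrist_torque': array([-0.02747919, -0.02057224, -0.08096861]), 'finger_force': 0.0, 'width': 0.9994879796125008}
scene {'mtx': array([[496.86180602,   0.        , 262.10730858],
       [  0.        , 496.86180602, 202.83900204],
       [  0.        ,   0.        ,   1.        ]]), 'R': array([[-0.37331122, -0.92769771,  0.00396227],
       [-0.64118484,  0.25492526, -0.72380599],
[... 303 characters left out ...]
-0.99964864,  0.01785867],
       [-0.99412562,  0.01757137, -0.10679653],
       [ 0.10644521, -0.01984564, -0.9941205 ]]), 't': array([  96.46366388,  569.43672881, 1174.25534253])}
{'mtx': array([[296.17176526,   0.        , 251.0105494 ],
       [  0.        , 296.17176526, 191.49276041],
       [  0.        ,   0.        ,   1.        ]]), 'hand_eye': array([[ 4.41744473e-04, -9.57206194e-01, -2.89406474e-01,
         8.01643006e+01],
       [ 9.99999839e-01,  5.25568723e-04, -2.11927653e-04,
        -4.90332779e-01],
       [ 3.54961454e-04, -2.89406334e-01,  9.57206272e-01,
         1.88718170e+01],
       [ 0.00000000e+00,  0.00000000e+00,  0.00000000e+00,
         1.00000000e+00]])}
```

View pics/top0.png

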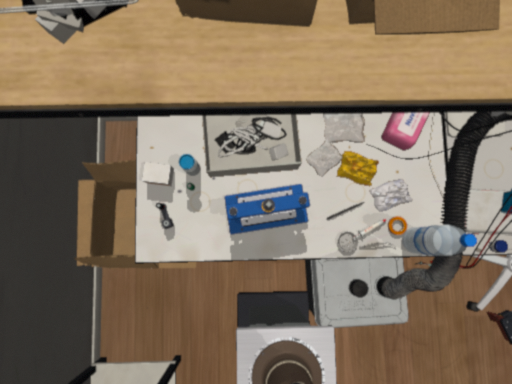

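View pics/scene0.png

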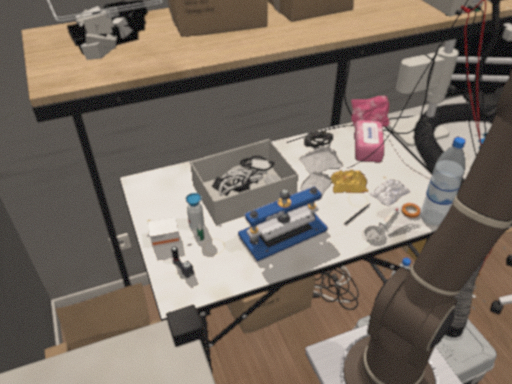

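The top view shows the press around (268,208) with its screw near (268,205). The crank is around (165,215), the glue at (191,187), the pump at (187,162) and the box at (157,173). Next I'll get positions from depth.

```bash
cat > h.py <<'E'
import numpy as np, cv2
from plant import *
def world(name,d,obs=None):
    m=camera_model(name);K=m["mtx"]
    v,u=np.mgrid[:d.shape[0],:d.shape[1]]
    c=np.stack([(u-K[0,2])/K[0,0]*d,(v-K[1,2])/K[1,1]*d,d],-1)
    if name=="wrist":
        H=m["hand_eye"];t=c@H[:3,:3].T+H[:3,3]
        return t@obs["ee_rot"].T+obs["position"]
    return (c-m["t"])@m["R"]
def ray(name,u,v,z,obs=None):
    m=camera_model(name);K=m["mtx"]
    r=np.linalg.inv(K)@[u,v,1.]
    if name=="wrist":
        H=m["hand_eye"];r=obs["ee_rot"]@H[:3,:3]@r;o=obs["ee_rot"]@H[:3,3]+obs["position"]
    else: o=-m["R"].T@m["t"];r=m["R"].T@r
    return o+r*(z-o[2])/r[2]
E
python3 - <<'E'
from h import *
f=np.load("pics/top.npz");p,d=f["p"],f["d"];W=world("top",d)
hsv=cv2.cvtColor(p,cv2.COLOR_RGB2HSV)
np.set_printoptions(suppress=True,precision=1,linewidth=200)
print(W[235,200],W[250,180])
# crank dark pixels
g=np.zeros(d.shape,bool);g[200:230,153:177]=1
m=g&(hsv[...,2]<100)
for lo,hi in((3,15),(15,35),(35,46),(50,70)):
    s=m&(W[...,2]>lo)&(W[...,2]<hi);print("crank",lo,hi,s.sum(),W[s].mean(0) if s.any() else 0)
# press blue
g[:]=0;g[180:240,215:315]=1
b=g&(hsv[...,0]>100)&(hsv[...,0]<125)&(hsv[...,1]>120)
s=b&(W[...,2]>125)&(W[...,2]<150);q=W[s];print("beam",s.sum(),q.mean(0),cv2.minAreaRect(q[:,:2].astype(np.float32)))
s=b&(W[...,2]<40);q=W[s];print("base",s.sum(),np.median(q[:,2]),cv2.minAreaRect(q[:,:2].astype(np.float32)))
s=g&(W[...,2]>150);q=W[s];print("above150",s.sum(),q[:,2].max(),q.mean(0))
for v in range(196,216): print(W[v,258:280,2].astype(int))
for n,(u,v) in dict(glue=(191,187),pump=(187,162),box=(157,173)).items(): print(n,W[v,u])
cv2.imwrite("pics/crops.png",cv2.resize(np.hstack([p[185:235,140:200],p[180:230,235:295]])[...,::-1],None,fx=6,fy=6,interpolation=cv2.INTER_CUBIC))
E
```

```text
[455.2 275.1   1.8] [407.2 341.6  -1.3]
crank 3 15 60 [527.3 390.    9. ]
crank 15 35 28 [515.7 379.9  25.3]
crank 35 46 49 [499.3 378.7  39.9]
crank 50 70 15 [549.8 394.   58.2]
beam 890 [537.4  55.8 136.9] ((537.524169921875, 55.532318115234375), (45.85893249511719, 245.35719299316406), 8.168525695800781)
base 898 23.32536538910552 ((538.0911254882812, 55.41424560546875), (124.42505645751953, 256.3645935058594), 8.138775825500488)
above150 156 1226.4424637873078 [521.9  61.6 347.8]
[75 68 68 68 70 70 70 73 67 69 68 70 68 68 66 67 71 69 67 67 71 71]
[ 69  69  68  66  68  70  66  69  73  72  71  71  69  70  68  70 132 133 139 136 134 133]
[ 65  69  72  70  74  72  72  67  70 128 131 132 134 135 136 137 134 135 139 138 137 135]
[ 69  70  70 128 133 134 135 137 171 172 173 171 169 141 135 137 134 140 136 139 138 136]
[134 136 137 136 136 135 139 175 169 172 172 167 172 169 170 137 138 133 139 138 138 136]
[137 137 135 141 134 142 171 175 171 167 169 170 170 168 173 173 135 137 138 136 137 136]
[133 134 134 134 140 173 175 174 173 184 183 184 174 171 171 176 134 139 140 142 138 140]
[13
[... 584 characters left out ...]
141 171 173 171 174 168 171 174 171 141 137 137 139 136 136 137]
[138 136 138 136 138 141 136 143 171 171 173 170 172 141 141 137 136 137 136 139 134 135]
[ 136  137  134  133 1226  135  137  140  141  141  140  140  138  139  135  135  135  138  137  133  139  135]
[138 136 135 133 139 138 138 137 135 135 138 137 137 137 139 133 139 134 131 125  72  73]
[138 137 134 134 137 137 132 135 138 131 131 131 131 124  67  67  73  71  73  75  68  68]
[136 133 138 133 130 133 128 118  70  70  69  72  70  69  71  72  70  69  70  70  68  67]
[132 132 126 114  71  69  68  70  69  72  72  74  72  71  64  66  68  75  69  66  69  68]
glue [610.6 298.3  42.2]
pump [678.4 299.2 113.2]
box [656.5 405.9  53.3]
```

View pics/crops.png

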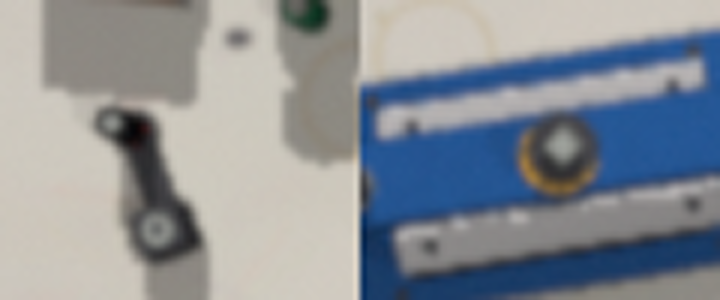

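The crank's hub is near (500,379), its grip near (550,395), and the press is at (537.5,55.5) with a yaw of about 8.1°. Shoulder height is about 172 and the square's top about 185. Before moving I'll check the height of obstacles along the path.

```bash
python3 - <<'E'
from h import *
np.set_printoptions(suppress=True,precision=1,linewidth=220)
for n in("top","scene"):
    f=np.load(f"pics/{n}.npz");W=world(n,f["d"]);ok=f["d"]>0
    print(n,"x rows 200..750 step50, y cols -700..500 step 100: max z")
    for x in range(200,750,50):
        r=[]
        for y in range(-700,500,100):
            s=ok&(abs(W[...,0]-x-25)<25)&(abs(W[...,1]-y-50)<50)&(W[...,2]<1100)
            r.append(int(np.percentile(W[s][:,2],99)) if s.sum()>5 else -99)
        print(x,r)
E
```

```text
top x rows 200..750 step50, y cols -700..500 step 100: max z
200 [-99, 345, 346, -338, -382, -381, -731, -734, -735, -733, -733, -733]
250 [-99, 324, 19, -347, -383, -379, -734, -735, -731, -731, -733, -735]
300 [67, 70, 56, -383, -379, -378, -734, -731, -732, -735, -494, -465]
350 [118, 120, 259, 4, 12, 6, 5, 4, 4, 4, 5, 5]
400 [178, 185, 315, 221, 14, 11, 4, 4, 4, 4, 5, 5]
450 [217, 260, 264, 16, 17, 4, 27, 72, 127, 4, 44, 4]
500 [104, 298, 4, 26, 8, 8, 148, 185, 149, 5, 59, 24]
550 [58, 110, 28, 33, 6, 4, 150, 172, 133, 4, 59, 58]
600 [83, 105, 23, 28, 43, 9, 25, 24, 5, 83, 60, 59]
650 [92, 102, 426, 224, 490, 43, 110, 111, 111, 119, 118, 494]
700 [93, 352, 535, 536, 536, 536, 536, 536, 536, 536, 536, 537]
scene x rows 200..750 step50, y cols -700..500 step 100: max z
200 [-99, -73, -157, -99, -99, -99, -99, -99, -99, -99, -99, -99]
250 [-99, -68, -99, -99, -99, -99, -99, -99, -99, -99, -99, -99]
300 [-128, -99, -99, -99, -378, -377, -99, -99, -99, -99, -99, -99]
350 [-99, -99, 261, 8, 12, 7, 6, 6, 6, 6, 6, 7]
400 [-99, 108, 317, 213, 16, 13, 7, 6, 6, 7, 6, 6]
450 [271, 276, 245, 19, 20, 7, 28, 74, 77, 6, 44, 6]
500 [361, 382, 11, 29, 10, 9, 145, 184, 149, 6, 59, 51]
550 [457, 512, 31, 35, 7, 7, 150, 172, 123, 6, 61, 57]
600 [546, 610, 25, 34, 46, 10, -729, -731, 40, 95, 61, 60]
650 [578, 598, 508, 509, 508, 506, 500, 501, 497, 505, 506, 511]
700 [581, 588, 538, 538, 538, 538, 538, 538, 538, 538, 538, 538]
```

```bash
python3 -m inch '[0,0,-30,0,0, 0,0,-60,0,0, 0,0,-90,0,0, 0,0,-120,0,0, 0,0,-150,0,0]'
python3 -m inch '[29.6,-37.2,0,0,0, 59.2,-74.4,0,0,0, 88.8,-111.6,0,0,0, 118.4,-148.8,0,0,0, 148,-186,0,0,0]'
```

```text
t: 0.6
position: [241.4, -576.2, 555.5]
ee_rot: [[0.922, 0.386, -0.0], [0.386, -0.922, 0.001], [-0.0, -0.001, -1.0]]
contact_force: [0.5, -0.7, 0.3]
width: 0.999
finger_force: 0.0
t: 1.1
position: [306.3, -345.7, 554.4]
ee_rot: [[0.922, 0.386, -0.0], [0.386, -0.922, 0.0], [-0.0, -0.0, -1.0]]
contact_force: [1.5, -0.1, -0.3]
width: 0.998
finger_force: 0.0
```

```bash
for i in 1 2 3; do python3 -m inch '[29.6,-37.2,0,0,0, 59.2,-74.4,0,0,0, 88.8,-111.6,0,0,0, 118.4,-148.8,0,0,0, 148,-186,0,0,0]' | grep pos; done
python3 -m inch '[0,0,40,0,0, 0,0,80,0,0, 0,0,120,0,0, 0,0,160,0,0, 0,0,200,0,0]'
python3 - <<'E'
from h import *
np.set_printoptions(suppress=True,precision=1,linewidth=220)
o=get_obs();p,d=camera("wrist");np.savez("pics/w1.npz",p=p,d=d,pos=o["position"],R=o["ee_rot"])
cv2.imwrite("pics/w1.png",p[...,::-1]);W=world("wrist",d,o)
print(o["joint_pos"])
hsv=cv2.cvtColor(p,cv2.COLOR_RGB2HSV)
m=(np.hypot(W[...,0]-525,W[...,1]-388)<60)
for lo,hi in((4,14),(36,46),(54,66)):
    s=m&(W[...,2]>lo)&(W[...,2]<hi)&(hsv[...,2]<110);q=W[s]
    print(lo,s.sum(),np.argwhere(s).mean(0)[::-1],q.mean(0),cv2.minAreaRect(q[:,:2].astype(np.float32)))
print("table",np.median(W[(abs(W[...,2])<10)][:,2]))
E
```

```text
position: [370.6, -116.9, 554.6]
position: [435.2, 111.6, 554.7]
position: [500.7, 340.1, 553.9]
t: 3.1
position: [499.8, 338.3, 352.7]
ee_rot: [[0.922, 0.386, -0.0], [0.386, -0.922, -0.0], [-0.001, 0.0, -1.0]]
contact_force: [1.4, -0.7, 0.5]
width: 0.995
finger_force: 0.0
[  -6.8   31.3  -45.3   95.7   24.4   63.3 -126.3]
4 589 [219.1 133.6] [529.7 388.7  10. ] ((537.6221923828125, 392.63983154296875), (58.039276123046875, 27.095294952392578), 19.708473205566406)
36 519 [215.6 167.3] [501.2 378.1  41. ] ((524.0565185546875, 387.5889892578125), (82.59342956542969, 26.536540985107422), 20.634197235107422)
54 294 [213.8 109.9] [554.3 397.6  60.4] ((554.0014038085938, 397.955078125), (18.726762771606445, 18.381624221801758), 65.44363403320312)
table 1.1064693197017732
```

View pics/w1.png

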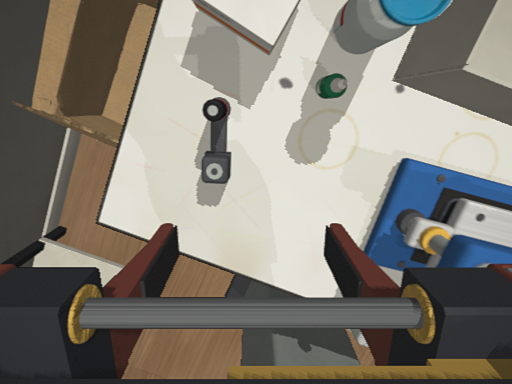

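The wrist view shows the crank with its hub at (215,167) and its grip top at (215,110). The heading is about 20°, and the bystanders are clear of it. I'll look at the square up close before picking the crank up.

```bash
python3 -m inch '[-9,27,-9,0,0, -18,55,-19,0,0, -26,82,-28,0,0, -35,110,-38,0,0, -44,137,-47,0,0]' | grep pos
python3 -m inch '[-9,27,0,0,0, -18,55,0,0,0, -26,82,0,0,0, -35,110,0,0,0, -44,137,0,0,0]'|grep pos
python3 -m inch '[0,0,0,0,0, 0,0,0,0,0, 0,0,0,0,0, 0,0,0,0,0, 0,0,0,0,0]'
python3 - <<'E'
from h import *
np.set_printoptions(suppress=True,precision=1,linewidth=220)
f=np.load("pics/w1.npz");ob=dict(position=f["pos"],ee_rot=f["R"]);W=world("wrist",f["d"],ob)
s=(np.hypot(W[...,0]-498,W[...,1]-377)<25)&(abs(W[...,2]-41)<5);q=W[s];print("hub",s.sum(),q.mean(0),cv2.minAreaRect(q[:,:2].astype(np.float32)))
s=(np.hypot(W[...,0]-554,W[...,1]-398)<25)&(abs(W[...,2]-60)<6);q=W[s];print("grip",s.sum(),q.mean(0))
o=get_obs();p,d=camera("wrist");np.savez("pics/w2.npz",p=p,d=d,pos=o["position"],R=o["ee_rot"])
W=world("wrist",d,o);print(o["joint_pos"])
n=np.hypot(W[...,0]-537,W[...,1]-55)
for lo,hi in((166,177),(181,190)):
    s=(n<26)&(W[...,2]>lo)&(W[...,2]<hi);q=W[s];c=np.argwhere(s)
    print(lo,s.sum(),c.mean(0)[::-1],q.mean(0),np.median(q[:,2]),cv2.minAreaRect(q[:,:2].astype(np.float32)),cv2.minEnclosingCircle(q[:,:2].astype(np.float32)))
s=(n<100)&(abs(W[...,2]-70)<6);print("platen top",s.sum(),np.median(W[s][:,2]))
s=(n<100)&(abs(W[...,2]-138)<5);print("beam top",s.sum(),np.median(W[s][:,2]))
cv=c.mean(0).astype(int);cr=p[cv[0]-45:cv[0]+45,cv[1]-60:cv[1]+60];cv2.imwrite("pics/w2.png",cv2.resize(cr[...,::-1],None,fx=6,fy=6,interpolation=cv2.INTER_CUBIC))
print(cv)
E
```

```text
position: [512.4, 194.0, 402.9]
position: [524.8, 50.6, 402.6]
t: 4.65
position: [524.6, 52.9, 401.8]
ee_rot: [[0.922, 0.388, 0.0], [0.388, -0.922, 0.0], [0.0, -0.0, -1.0]]
contact_force: [-0.5, -0.1, -0.8]
width: 0.996
finger_force: 0.0
hub 708 [498.9 377.8  41.6] ((497.7796325683594, 377.6824035644531), (28.296764373779297, 26.564746856689453), 20.63393783569336)
grip 392 [554.1 398.   60.7]
[ 26.1  20.4 -46.6 102.9  16.4  63.7 -93.2]
166 1303 [257.9 192.6] [541.1  54.9 173.7] 173.80014109801564 ((539.4569091796875, 54.064701080322266), (35.02020263671875, 34.813602447509766), 62.16014862060547) ((539.3548583984375, 54.00565719604492), 17.903507232666016)
181 404 [258.3 199.5] [540.   54.4 186.3] 186.54365094613945 ((539.2892456054688, 54.000789642333984), (14.211203575134277, 14.062220573425293), 43.972652435302734) ((539.322021484375, 54.1566047668457), 9.25829029083252)
platen top 4566 71.79185121029184
beam top 9966 138.91972387450133
[199 258]
```

View pics/w2.png

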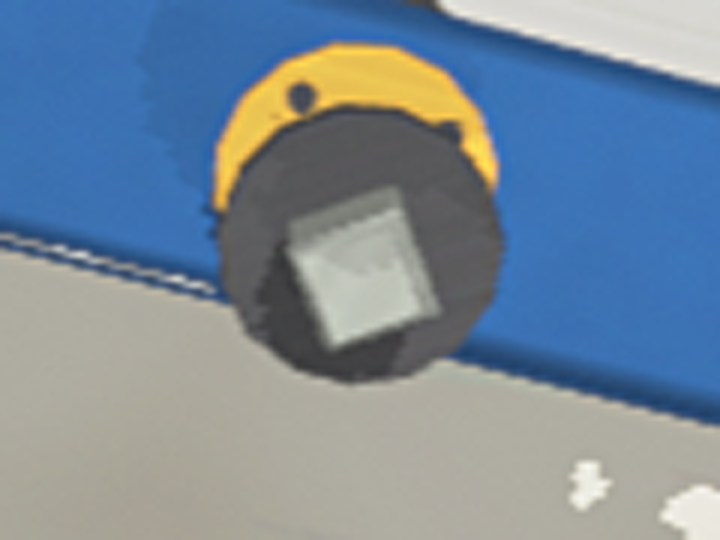

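The square's heading is about 44° (mod 90), with its top centre at (539.3,54.0) and 186 high. The platen top is about 71, so it should take roughly 2.36 turns. Next I'll grasp the hub.

```bash
python3 -m inch '[10,-31,0,0,0, 20,-62,0,0,0, 30,-93,0,0,0, 40,-124,0,0,0, 50.5,-155,0,0,0]' | grep pos
python3 -m inch '[10,-31,28,0.01,0, 20,-62,56,0.02,0, 30,-93,84,0.03,0, 40,-124,112,0.04,0, 50.8,-155,140,0.049,0]'|grep pos
python3 -m inch '[0,0,0,0,0, 0,0,0,0,0, 0,0,0,0,0, 0,0,0,0,0, 0,0,0,0,0]'
python3 - <<'E'
from h import *
np.set_printoptions(suppress=True,precision=2,linewidth=220)
o=get_obs();e=np.array([497.8,377.7,193])-o["position"];print(o["joint_pos"],e@o["ee_rot"])
print(np.degrees(np.arctan2(o["ee_rot"][1,0],o["ee_rot"][0,0])))
p,d=camera("wrist");W=world("wrist",d,o)
for c,z in(((498,378),41),((554,398),60)):
    s=(np.hypot(W[...,0]-c[0],W[...,1]-c[1])<25)&(abs(W[...,2]-z)<6);q=W[s];print(s.sum(),q.mean(0),cv2.minAreaRect(q[:,:2].astype(np.float32)))
E
```

```text
position: [511.0, 215.9, 401.7]
position: [497.9, 378.5, 260.3]
t: 6.2
position: [499.2, 375.9, 262.7]
ee_rot: [[0.941, 0.339, 0.002], [0.339, -0.941, 0.0], [0.002, 0.0, -1.0]]
contact_force: [-0.1, -0.6, -0.5]
width: 1.002
finger_force: 0.0
[ -13.24   38.44  -41.1    97.16   29.72   55.72 -135.55] [-0.77 -2.22 69.68]
19.821390004986796
1309 [499.33 378.67  41.46] ((498.1868591308594, 378.1128234863281), (27.483417510986328, 27.38802146911621), 18.672752380371094)
797 [554.3  398.67  60.77] ((553.8306884765625, 398.58935546875), (19.272750854492188, 19.17391014099121), 34.558067321777344)
```

```bash
python3 -m inch '[0,-1,14,0,0, 0,-1,28,0,0, 0,-1,42,0,0, 0,-1,56,0,0, 0,-1,68.5,0,0]' | egrep 'pos|cont'
python3 -m inch '[0,0,0,0,0.3, 0,0,0,0,0.6, 0,0,0,0,0.9, 0,0,0,0,1, 0,0,0,0,1]' 25
python3 -m inch '[0,0,0,0,1, 0,0,0,0,1, 0,0,0,0,1, 0,0,0,0,1, 0,0,0,0,1]'
```

```text
position: [497.7, 377.6, 191.2]
contact_force: [0.1, -0.4, 0.3]
t: 7.25
position: [498.2, 377.9, 193.7]
ee_rot: [[0.94, 0.341, 0.001], [0.341, -0.94, 0.001], [0.001, -0.0, -1.0]]
contact_force: [-0.5, 0.7, 0.3]
width: 0.579
finger_force: 0.0
t: 7.75
position: [498.0, 377.8, 193.2]
ee_rot: [[0.94, 0.341, 0.0], [0.341, -0.94, -0.0], [0.0, 0.0, -1.0]]
contact_force: [-0.5, -0.8, 0.9]
width: 0.319
finger_force: 25.0
```

```bash
python3 -m inch '[0,0,-20,0,1, 0,0,-60,0,1, 0,0,-105,0,1, 0,0,-150,0,1, 0,0,-195,0,1]' | egrep 'pos|wid'
python3 -m inch '[-7,32,-15,0,1, -14,64,-22,0,1, -21,95,-22,0,1, -29,127,-22,0,1, -36,159,-22,0,1]' | egrep 'pos|wid'
python3 -m inch '[-7,32,0,-0.08,1, -14,64,0,-0.16,1, -21,96,0,-0.24,1, -29,128,0,-0.33,1, -36,159.5,0,-0.42,1]' | egrep 'pos|wid'
python3 -m inch '[0,0,0,0,1, 0,0,0,0,1, 0,0,0,0,1, 0,0,0,0,1, 0,0,0,0,1]'
python3 - <<'E'
from h import *
np.set_printoptions(suppress=True,precision=2,linewidth=220)
P=[]
for i in range(6):
    o=get_obs();p,d=camera("wrist");P.append(np.r_[o["position"],np.degrees(np.arctan2(o["ee_rot"][1,0],o["ee_rot"][0,0])),o["contact_force"]])
print(np.mean(P,0),np.std(P,0),o["joint_pos"])
W=world("wrist",d,dict(ee_rot=np.eye(3),position=np.zeros(3)))
cv2.imwrite("pics/w3.png",p[...,::-1])
q=W[(abs(W[...,0]-60)<25)&(abs(W[...,1])<25)&(W[...,2]<150)];print("grip tool",len(q),q.mean(0),cv2.minAreaRect(q[:,:2].astype(np.float32)))
q=W[(abs(W[...,0])<25)&(abs(W[...,1])<16)&(abs(W[...,2]-153)<6)];print("hub tool",len(q),q.mean(0),cv2.minAreaRect(q[:,:2].astype(np.float32)))
E
```

```text
position: [497.7, 377.5, 389.3]
width: 0.314
position: [518.0, 214.6, 409.7]
width: 0.314
position: [538.5, 52.3, 409.7]
width: 0.315
t: 9.75
position: [538.7, 55.0, 410.2]
ee_rot: [[0.718, 0.696, 0.0], [0.696, -0.718, 0.0], [0.0, -0.0, -1.0]]
contact_force: [-0.3, -0.6, -3.1]
width: 0.319
finger_force: 25.0
[538.76  54.56 410.18  44.05  -0.17  -0.05  -2.61] [0.06 0.29 0.02 0.02 0.45 0.56 0.57] [ 28.48  22.79 -50.96 100.27  19.21  66.14 -74.18]
grip tool 2798 [ 66.22  -0.2  100.96] ((57.67686462402344, -0.3979148864746094), (45.25668716430664, 47.42970657348633), 0.014029229059815407)
hub tool 2920 [  2.89  -0.04 151.94] ((0.34588050842285156, 0.14131546020507812), (31.87604331970215, 28.137596130371094), 89.10401916503906)
```

View pics/w3.png

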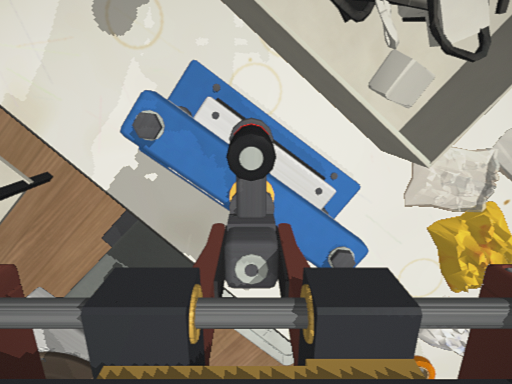

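The crank is held square in the fingers, with its grip top at about (250,155) and the hub at (251,269). The tool is over the screw at 44°. I'll lower it lightly.

```bash
python3 -m inch '[0,0.5,8,0,1, 0,0.5,16,0,1, 0,0.5,22,0,1, 0,0.5,26,0,1, 0,0.5,27,0,1]' | egrep 'pos|cont'
python3 -m inch '[0,0,0.5,0,1, 0,0,1,0,1, 0,0,1.5,0,1, 0,0,2,0,1, 0,0,2,0,1]' | egrep 'pos|cont'
python3 -m inch '[0,0,0.3,0,1, 0,0,0.6,0,1, 0,0,1,0,1, 0,0,1,0,1, 0,0,1,0,1]' | egrep 'pos|cont'
```

```text
position: [539.1, 53.4, 382.4]
contact_force: [-0.3, 0.2, -3.0]
position: [539.2, 53.5, 381.2]
contact_force: [-0.2, -0.5, -2.4]
position: [539.2, 53.5, 380.1]
contact_force: [0.1, -0.4, -2.5]
```

```bash
for i in 1 2; do python3 -m inch '[0,0,0.3,0,1, 0,0,0.6,0,1, 0,0,1,0,1, 0,0,1,0,1, 0,0,1,0,1]' | egrep 'pos|cont'; done
```

```text
position: [539.2, 53.5, 379.1]
contact_force: [-0.2, 0.2, -2.5]
position: [539.2, 53.5, 378.1]
contact_force: [-0.2, 0.1, -3.1]
```

```bash
for i in 1 2; do python3 -m inch '[0,0,0.3,0,1, 0,0,0.6,0,1, 0,0,0.8,0,1, 0,0,0.8,0,1, 0,0,0.8,0,1]' | egrep 'pos|cont'; done
```

```text
position: [539.2, 53.5, 377.3]
contact_force: [-1.0, 0.2, -2.0]
position: [539.2, 53.5, 376.5]
contact_force: [-0.1, 0.0, -2.0]
```

```bash
for i in 1 2; do python3 -m inch '[0,0,0.3,0,1, 0,0,0.6,0,1, 0,0,0.8,0,1, 0,0,0.8,0,1, 0,0,0.8,0,1]' | egrep 'pos|cont|wid'; done
```

```text
position: [539.2, 53.5, 375.7]
contact_force: [0.1, -0.7, -3.2]
width: 0.317
position: [539.2, 53.5, 374.9]
contact_force: [0.3, 0.2, -3.0]
width: 0.319
```

```bash
for i in 1 2 3 4; do python3 -m inch '[0,0,0.3,0,1, 0,0,0.6,0,1, 0,0,0.9,0,1, 0,0,1.2,0,1, 0,0,1.2,0,1]' | egrep 'pos|cont'; done
```

```text
position: [539.2, 53.5, 373.7]
contact_force: [0.6, 0.4, -2.4]
position: [539.2, 53.5, 372.5]
contact_force: [0.7, 0.0, -2.5]
position: [539.2, 53.5, 371.3]
contact_force: [0.1, 0.1, -3.4]
position: [539.2, 53.5, 370.1]
contact_force: [0.6, -0.4, -3.3]
```

```bash
for i in 1 2 3; do python3 -m inch '[0,0,0.3,0,1, 0,0,0.6,0,1, 0,0,0.8,0,1, 0,0,1,0,1, 0,0,1,0,1]' | egrep 'pos|cont'; done
```

```text
position: [539.2, 53.5, 369.1]
contact_force: [0.3, 0.1, -2.5]
position: [539.2, 53.5, 368.1]
contact_force: [-0.3, -0.5, -2.5]
position: [539.2, 53.5, 367.1]
contact_force: [0.5, 0.4, -4.1]
```

```bash
for i in 1 2; do python3 -m inch '[0,0,0.3,0,1, 0,0,0.5,0,1, 0,0,0.5,0,1, 0,0,0.5,0,1, 0,0,0.5,0,1]' | egrep 't:|pos|cont|wid'; done
```

```text
t: 18.55
position: [539.2, 53.5, 366.6]
ee_rot: [[0.719, 0.695, -0.0], [0.695, -0.719, -0.0], [-0.0, 0.0, -1.0]]
contact_force: [1.5, 1.0, -2.9]
width: 0.318
t: 19.05
position: [539.2, 53.5, 366.1]
ee_rot: [[0.719, 0.695, -0.0], [0.695, -0.719, -0.0], [-0.0, -0.0, -1.0]]
contact_force: [1.0, 0.7, -3.0]
width: 0.318
```

```bash
for i in 1 2; do python3 -m inch '[0,0,0.2,0,1, 0,0,0.4,0,1, 0,0,0.4,0,1, 0,0,0.4,0,1, 0,0,0.4,0,1]' | egrep 'pos|cont'; done
```

```text
position: [539.2, 53.5, 366.0]
contact_force: [-0.9, 0.3, 2.0]
position: [539.2, 53.6, 365.9]
contact_force: [-3.2, -0.8, 6.0]
```

Contact on the shoulder came at the expected depth, so the crank is home. I'll let go of the hub, then shift up 12 mm and 60 mm along the arm to straddle the grip.

```bash
python3 -m inch '[0,0,-0.4,0,1, 0,0,-0.4,0,0.6, 0,0,-0.4,0,0.3, 0,0,-0.4,0,0, 0,0,-0.4,0,0]' | egrep 'pos|cont|wid'
python3 -m inch '[0,0,0,0,0, 0,0,0,0,0, 0,0,-4,0,0, 0,0,-8,0,0, 0,0,-12,0,0]' | egrep 'pos|cont|wid'
python3 -m inch '[12,0,0,0,0, 24,0,0,0,0, 36,0,0,0,0, 48,0,0,0,0, 60,0,0,0,0]' | egrep 't:|pos|cont|wid'
python3 - <<'E'
from h import *
np.set_printoptions(suppress=True,precision=2,linewidth=220)
for i in range(2): o=get_obs();p,d=camera("wrist")
T=world("wrist",d,dict(ee_rot=np.eye(3),position=np.zeros(3)));W=world("wrist",d,o)
print(o["position"],o["ee_rot"][:,0],o["contact_force"],o["joint_pos"])
cv2.imwrite("pics/w4.png",p[...,::-1])
for n,c,z in(("grip",(0,0),145),("hub",(-60,0),164)):
    s=(np.hypot(T[...,0]-c[0],T[...,1]-c[1])<22)&(abs(T[...,2]-z)<5);q=T[s];print(n,len(q),q.mean(0),W[s].mean(0),cv2.minEnclosingCircle(q[:,:2].astype(np.float32)))
E
```

```text
position: [539.3, 53.5, 365.6]
contact_force: [-0.7, -0.4, -0.2]
width: 0.635
position: [539.3, 53.6, 378.3]
contact_force: [0.1, 0.2, -0.5]
width: 0.997
t: 21.55
position: [583.2, 96.3, 377.4]
ee_rot: [[0.719, 0.695, -0.0], [0.695, -0.719, 0.0], [-0.0, -0.001, -1.0]]
contact_force: [0.2, 0.4, -0.0]
width: 1.001
[583.95  97.55 377.57] [0.72 0.7  0.  ] [1.11 0.23 0.03] [ 20.39  29.51 -48.36  95.75  23.76  65.54 -80.22]
grip 1231 [ -1.03   0.62 144.48] [583.71  96.65 233.09] ((-2.606943130493164, 0.6859537959098816), 10.007026672363281)
hub 1584 [-60.73   0.71 163.01] [540.9   55.08 214.47] ((-62.95442199707031, 0.8379209041595459), 17.420276641845703)
```

View pics/w4.png

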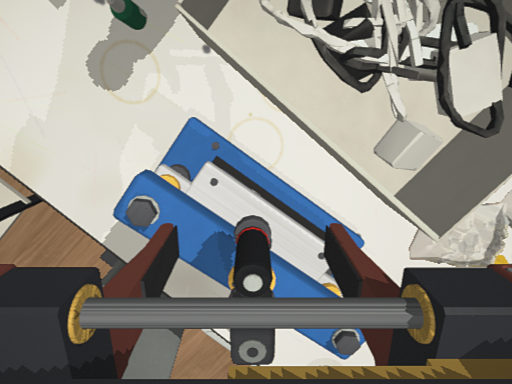

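The picture shows the crank seated on the screw, with the grip top at (253,284) between the open fingers and the hub top at (252,351). I'll close lightly on the grip.

```bash
python3 -m inch '[0,0,0,0,0.3, 0,0,0,0,0.5, 0,0,0,0,0.8, 0,0,0,0,1, 0,0,0,0,1]' 7 | egrep 'pos|cont|wid'
python3 -m inch '[0,0,0,0,1, 0,0,0,0,1, 0,0,0,0,1, 0,0,0,0,1, 0,0,0,0,1]'
python3 - <<'E'
import numpy as np
for a in range(0,90,30):
    print(a,[(round(60*(np.cos(np.radians(a+6*k))-np.cos(np.radians(a))),1),round(60*(np.sin(np.radians(a+6*k))-np.sin(np.radians(a))),1),round(8*6*k/360,2)) for k in range(1,6)])
E
```

```text
position: [582.3, 94.8, 377.9]
contact_force: [0.2, -0.3, 0.7]
width: 0.585
t: 22.65
position: [582.4, 95.2, 377.7]
ee_rot: [[0.719, 0.695, -0.0], [0.695, -0.719, -0.0], [-0.0, 0.0, -1.0]]
contact_force: [-0.3, 0.5, -0.3]
width: 0.226
finger_force: 7.0
0 [(np.float64(-0.3), np.float64(6.3), 0.13), (np.float64(-1.3), np.float64(12.5), 0.27), (np.float64(-2.9), np.float64(18.5), 0.4), (np.float64(-5.2), np.float64(24.4), 0.53), (np.float64(-8.0), np.float64(30.0), 0.67)]
30 [(np.float64(-3.4), np.float64(5.3), 0.13), (np.float64(-7.4), np.float64(10.1), 0.27), (np.float64(-11.8), np.float64(14.6), 0.4), (np.float64(-16.7), np.float64(18.5), 0.53), (np.float64(-22.0), np.float64(22.0), 0.67)]
60 [(np.float64(-5.6), np.float64(2.9), 0.13), (np.float64(-11.5), np.float64(5.1), 0.27), (np.float64(-17.5), np.float64(6.7), 0.4), (np.float64(-23.7), np.float64(7.7), 0.53), (np.float64(-30.0), np.float64(8.0), 0.67)]
```

```bash
python3 -m inch '[-0.3,6.3,0.1,0,1, -1.3,12.5,0.3,0,1, -2.9,18.5,0.4,0,1, -5.2,24.4,0.5,0,1, -8,30,0.7,0,1]' | egrep 'pos|cont|wid'
python3 -m inch '[-3.4,5.3,0.1,0,1, -7.4,10.1,0.3,0,1, -11.8,14.6,0.4,0,1, -16.7,18.5,0.5,0,1, -22,22,0.7,0,1]' | egrep 't:|pos|cont|wid'
```

```text
position: [597.8, 67.6, 377.1]
contact_force: [-0.8, 2.2, 1.5]
width: 0.227
t: 23.65
position: [596.8, 36.4, 376.4]
ee_rot: [[0.72, 0.694, 0.0], [0.694, -0.72, 0.0], [0.0, 0.0, -1.0]]
contact_force: [-0.2, 2.6, 2.0]
width: 0.226
```

Force is only about 2.6 N and tracking is good, so I'll wind on to 360°.

```bash
g(){ egrep 't:|cont'; }
python3 -m inch '[-5.6,2.9,0.1,0,1, -11.5,5.1,0.3,0,1, -17.5,6.7,0.4,0,1, -23.7,7.7,0.5,0,1, -30,8,0.7,0,1]' | g
python3 -m inch '[-6.3,-0.3,0.1,0,1, -12.5,-1.3,0.3,0,1, -18.5,-2.9,0.4,0,1, -24.4,-5.2,0.5,0,1, -30,-8,0.7,0,1]' | g
python3 -m inch '[-5.3,-3.4,0.1,0,1, -10.1,-7.4,0.3,0,1, -14.6,-11.8,0.4,0,1, -18.5,-16.7,0.5,0,1, -22,-22,0.7,0,1]' | g
python3 -m inch '[-2.9,-5.6,0.1,0,1, -5.1,-11.5,0.3,0,1, -6.7,-17.5,0.4,0,1, -7.7,-23.7,0.5,0,1, -8,-30,0.6,0,1]' | g
python3 - <<'E'
from h import *
o=get_obs();print(o["position"],o["joint_pos"],o["width"])
E
```

```text
t: 24.15
ee_rot: [[0.719, 0.695, -0.0], [0.695, -0.719, 0.0], [0.0, -0.0, -1.0]]
contact_force: [-0.8, 3.4, 2.6]
t: 24.65
ee_rot: [[0.719, 0.695, 0.0], [0.695, -0.719, 0.0], [0.0, 0.0, -1.0]]
contact_force: [0.5, 4.4, 0.3]
t: 25.15
ee_rot: [[0.719, 0.695, 0.001], [0.695, -0.719, 0.0], [0.001, 0.001, -1.0]]
contact_force: [3.8, 5.7, -1.5]
t: 25.65
ee_rot: [[0.72, 0.694, 0.002], [0.694, -0.72, -0.001], [0.001, 0.002, -1.0]]
contact_force: [5.5, 2.8, -2.5]
[496.25413878  11.13126681 373.74784688] [ 35.21695033  20.34339015 -51.6585388  108.6811125   18.52559787
  59.60428395 -70.27972788] 0.2238801937947371
```

Radial load is rising, about 4 to 6 N inward at 120–180°. I'll shift the circle centre by (+0.7,−0.4) and go on.

```bash
g(){ egrep 't:|cont'; }
python3 -m inch '[0.8,-6.5,0.1,0,1, 2,-12.9,0.3,0,1, 3.6,-18.9,0.4,0,1, 5.9,-24.8,0.5,0,1, 8.7,-30.4,0.7,0,1]' | g
python3 -m inch '[3.4,-5.3,0.1,0,1, 7.4,-10.1,0.3,0,1, 11.8,-14.6,0.4,0,1, 16.7,-18.5,0.5,0,1, 22,-22,0.7,0,1]' | g
python3 -m inch '[5.6,-2.9,0.1,0,1, 11.5,-5.1,0.3,0,1, 17.5,-6.7,0.4,0,1, 23.7,-7.7,0.5,0,1, 30,-8,0.6,0,1]' | g
```

```text
t: 26.15
ee_rot: [[0.72, 0.694, -0.001], [0.694, -0.72, -0.001], [-0.001, 0.0, -1.0]]
contact_force: [1.0, -0.9, 3.3]
t: 26.65
ee_rot: [[0.719, 0.695, -0.001], [0.695, -0.719, -0.0], [-0.0, -0.0, -1.0]]
contact_force: [-0.5, -1.8, 4.0]
t: 27.15
ee_rot: [[0.719, 0.695, -0.0], [0.695, -0.719, 0.0], [-0.0, -0.0, -1.0]]
contact_force: [-2.0, -0.4, 2.9]
```

```bash
g(){ egrep 't:|cont'; }
python3 -m inch '[6.3,0.3,0.1,0,1, 12.5,1.3,0.3,0,1, 18.5,2.9,0.4,0,1, 24.4,5.2,0.5,0,1, 30,8,0.7,0,1]' | g
python3 -m inch '[5.3,3.4,0.1,0,1, 10.1,7.4,0.3,0,1, 14.6,11.8,0.4,0,1, 18.5,16.7,0.5,0,1, 22,22,0.7,0,1]' | g
python3 -m inch '[2.9,5.6,0.1,0,1, 5.1,11.5,0.3,0,1, 6.7,17.5,0.4,0,1, 7.7,23.7,0.5,0,1, 8,30,0.6,0,1]' | g
python3 -m inch '[-0.3,6.3,0.1,0,1, -1.3,12.5,0.3,0,1, -2.9,18.5,0.4,0,1, -5.2,24.4,0.5,0,1, -8,30,0.7,0,1]' | g
python3 -m inch '[-3.4,5.3,0.1,0,1, -7.4,10.1,0.3,0,1, -11.8,14.6,0.4,0,1, -16.7,18.5,0.5,0,1, -22,22,0.7,0,1]' | g
python3 - <<'E'
from h import *
o=get_obs();print(o["position"],o["joint_pos"],o["width"])
E
```

```text
t: 27.65
ee_rot: [[0.719, 0.695, -0.0], [0.695, -0.719, 0.0], [-0.0, -0.0, -1.0]]
contact_force: [-2.1, -0.9, 2.7]
t: 28.15
ee_rot: [[0.719, 0.695, -0.0], [0.695, -0.719, 0.0], [-0.0, -0.0, -1.0]]
contact_force: [-3.0, -0.3, 1.8]
t: 28.65
ee_rot: [[0.719, 0.695, -0.0], [0.695, -0.719, 0.0], [0.0, -0.0, -1.0]]
contact_force: [-1.9, 0.8, -0.4]
t: 29.15
ee_rot: [[0.719, 0.695, 0.0], [0.695, -0.719, 0.0], [0.0, -0.0, -1.0]]
contact_force: [-1.9, 1.2, 0.2]
t: 29.65
ee_rot: [[0.719, 0.695, 0.0], [0.695, -0.719, 0.0], [0.0, 0.0, -1.0]]
contact_force: [-2.0, 2.2, 2.1]
[597.1031711   37.33042379 368.33499998] [ 25.77695676  30.65635982 -48.07522768  95.45300659  24.71792822
  65.08182726 -74.95750655] 0.22531804025280136
```

```bash
g(){ egrep 't:|cont'; }
python3 -m inch '[-5.6,2.9,0.1,0,1, -11.5,5.1,0.3,0,1, -17.5,6.7,0.4,0,1, -23.7,7.7,0.5,0,1, -30,8,0.7,0,1]' | g
python3 -m inch '[-6.3,-0.3,0.1,0,1, -12.5,-1.3,0.3,0,1, -18.5,-2.9,0.4,0,1, -24.4,-5.2,0.5,0,1, -30,-8,0.7,0,1]' | g
python3 -m inch '[-5.3,-3.4,0.1,0,1, -10.1,-7.4,0.3,0,1, -14.6,-11.8,0.4,0,1, -18.5,-16.7,0.5,0,1, -22,-22,0.7,0,1]' | g
python3 -m inch '[-2.9,-5.6,0.1,0,1, -5.1,-11.5,0.3,0,1, -6.7,-17.5,0.4,0,1, -7.7,-23.7,0.5,0,1, -8,-30,0.6,0,1]' | g
python3 -m inch '[0.3,-6.3,0.1,0,1, 1.3,-12.5,0.3,0,1, 2.9,-18.5,0.4,0,1, 5.2,-24.4,0.5,0,1, 8,-30,0.7,0,1]' | g
python3 -m inch '[3.4,-5.3,0.1,0,1, 7.4,-10.1,0.3,0,1, 11.8,-14.6,0.4,0,1, 16.7,-18.5,0.5,0,1, 22,-22,0.7,0,1]' | g
python3 -m inch '[5.6,-2.9,0.1,0,1, 11.5,-5.1,0.3,0,1, 17.5,-6.7,0.4,0,1, 23.7,-7.7,0.5,0,1, 30,-8,0.6,0,1]' | g
python3 - <<'E'
from h import *
o=get_obs();p,d=camera("wrist");W=world("wrist",d,o);print(o["position"])
f=np.load("pics/w2.npz");W0=world("wrist",f["d"],dict(position=f["pos"],ee_rot=f["R"]))
m=camera_model("top");p,d=camera("top");T=world("top",d);T0=world("top",np.load("pics/top.npz")["d"])
def pl(W):
    c,s=np.cos(.142),np.sin(.142);x=W[...,0]-538;y=W[...,1]-55;u=x*c+y*s;v=-x*s+y*c
    a=(abs(abs(u)-34)<6)&(abs(v)<75)&(W[...,2]>45)&(W[...,2]<80);b=(abs(u)<15)&(abs(v)<85)&(abs(v)>40)&(abs(W[...,2]-138)<6)
    return a.sum(),np.median(W[a][:,2]),b.sum(),np.median(W[b][:,2])
for w in(W0,W,T0,T): print(pl(w))
E
```

```text
t: 30.15
ee_rot: [[0.72, 0.694, 0.001], [0.694, -0.72, 0.0], [0.001, 0.0, -1.0]]
contact_force: [-0.2, 3.9, 1.8]
t: 30.65
ee_rot: [[0.72, 0.694, 0.001], [0.694, -0.72, -0.0], [0.0, 0.001, -1.0]]
contact_force: [1.3, 2.5, 0.1]
t: 31.15
ee_rot: [[0.72, 0.694, 0.0], [0.694, -0.72, -0.001], [-0.0, 0.001, -1.0]]
contact_force: [2.3, -0.5, 1.8]
t: 31.65
ee_rot: [[0.72, 0.694, -0.0], [0.694, -0.72, -0.001], [-0.001, 0.0, -1.0]]
contact_force: [0.2, -2.8, 3.6]
t: 32.15
ee_rot: [[0.719, 0.695, -0.001], [0.695, -0.719, -0.0], [-0.001, -0.0, -1.0]]
contact_force: [-2.2, -2.8, 3.0]
t: 32.65
ee_rot: [[0.719, 0.695, -0.0], [0.695, -0.719, 0.0], [-0.0, -0.0, -1.0]]
contact_force: [-1.9, -2.3, 4.8]
t: 33.15
ee_rot: [[0.719, 0.695, -0.0], [0.695, -0.719, 0.0], [0.0, -0.0, -1.0]]
contact_force: [-1.8, -1.8, 2.8]
[498.11405585  97.91609932 363.49441931]
(np.int64(1687), np.float64(71.88131833521248), np.int64(3564), np.float64(139.10359528645992))
(np.int64(1858), np.float64(58.06111812054809), np.int64(3970), np.float64(139.08188465101705))
(np.int64(345), np.float64(69.99185344421214), np.int64(302), np.float64(137.27395071750334))
(np.int64(17), np.float64(58.32951499053264), np.int64(89), np.float64(137.41672573802842))
```

About 5 mm remain, roughly 220°. I'll wind 120° at normal pace, then slow down.

```bash
g(){ egrep 't:|cont'; }
python3 -m inch '[6.3,0.3,0.1,0,1, 12.5,1.3,0.3,0,1, 18.5,2.9,0.4,0,1, 24.4,5.2,0.5,0,1, 30,8,0.7,0,1]' | g
python3 -m inch '[5.3,3.4,0.1,0,1, 10.1,7.4,0.3,0,1, 14.6,11.8,0.4,0,1, 18.5,16.7,0.5,0,1, 22,22,0.7,0,1]' | g
python3 -m inch '[2.9,5.6,0.1,0,1, 5.1,11.5,0.3,0,1, 6.7,17.5,0.4,0,1, 7.7,23.7,0.5,0,1, 8,30,0.6,0,1]' | g
python3 -m inch '[-0.3,6.3,0.1,0,1, -1.3,12.5,0.3,0,1, -2.9,18.5,0.4,0,1, -5.2,24.4,0.5,0,1, -8,30,0.7,0,1]' | g
python3 - <<'E'
from h import *
o=get_obs();p,d=camera("wrist");W=world("wrist",d,o);print(o["position"])
def pl(W):
    c,s=np.cos(.142),np.sin(.142);x=W[...,0]-538;y=W[...,1]-55;u=x*c+y*s;v=-x*s+y*c
    a=(abs(abs(u)-34)<6)&(abs(v)<75)&(W[...,2]>45)&(W[...,2]<80);b=(abs(u)<15)&(abs(v)<85)&(abs(v)>40)&(abs(W[...,2]-138)<6)
    return a.sum(),np.median(W[a][:,2]),b.sum(),np.median(W[b][:,2])
print(pl(W))
for a in(30,45,60,75,90,105,120,135,150): print(a,[(round(float(60*(np.cos(np.radians(a+3*k))-np.cos(np.radians(a)))),1),round(float(60*(np.sin(np.radians(a+3*k))-np.sin(np.radians(a)))),1)) for k in range(1,6)])
E
```

```text
t: 33.75
ee_rot: [[0.719, 0.695, -0.0], [0.695, -0.719, 0.0], [-0.0, -0.0, -1.0]]
contact_force: [-1.9, -1.8, 3.3]
t: 34.25
ee_rot: [[0.719, 0.695, -0.0], [0.695, -0.719, 0.0], [-0.0, -0.0, -1.0]]
contact_force: [-2.5, -0.7, 1.1]
t: 34.75
ee_rot: [[0.719, 0.695, -0.0], [0.695, -0.719, 0.0], [0.0, -0.0, -1.0]]
contact_force: [-2.6, 0.1, 1.2]
t: 35.25
ee_rot: [[0.719, 0.695, 0.0], [0.695, -0.719, 0.0], [0.0, -0.0, -1.0]]
contact_force: [-2.7, 2.0, 0.3]
[597.86220998  68.41282825 360.83336251]
(np.int64(1028), np.float64(55.425631770719434), np.int64(2316), np.float64(139.08437758226756))
30 [(-1.6, 2.7), (-3.4, 5.3), (-5.3, 7.8), (-7.4, 10.1), (-9.5, 12.4)]
45 [(-2.3, 2.2), (-4.7, 4.2), (-7.2, 6.1), (-9.7, 7.9), (-12.4, 9.5)]
60 [(-2.8, 1.5), (-5.6, 2.9), (-8.5, 4.1), (-11.5, 5.1), (-14.5, 6.0)]
75 [(-3.1, 0.7), (-6.1, 1.3), (-9.3, 1.7), (-12.4, 2.0), (-15.5, 2.0)]
90 [(-3.1, -0.1), (-6.3, -0.3), (-9.4, -0.7), (-12.5, -1.3), (-15.5, -2.0)]
105 [(-3.0, -0.9), (-6.0, -1.9), (-8.9, -3.1), (-11.7, -4.5), (-14.5, -6.0)]
120 [(-2.7, -1.6), (-5.3, -3.4), (-7.8, -5.3), (-10.1, -7.4), (-12.4, -9.5)]
135 [(-2.2, -2.3), (-4.2, -4.7), (-6.1, -7.2), (-7.9, -9.7), (-9.5, -12.4)]
150 [(-1.5, -2.8), (-2.9, -5.6), (-4.1, -8.5), (-5.1, -11.5), (-6.0, -14.5)]
```

```bash
g(){ egrep 't:|cont'; }
python3 -m inch '[-1.6,2.7,0.1,0,1, -3.4,5.3,0.1,0,1, -5.3,7.8,0.2,0,1, -7.4,10.1,0.3,0,1, -9.5,12.4,0.3,0,1]' | g
python3 -m inch '[-2.3,2.2,0.1,0,1, -4.7,4.2,0.1,0,1, -7.2,6.1,0.2,0,1, -9.7,7.9,0.3,0,1, -12.4,9.5,0.3,0,1]' | g
python3 -m inch '[-2.8,1.5,0.1,0,1, -5.6,2.9,0.1,0,1, -8.5,4.1,0.2,0,1, -11.5,5.1,0.3,0,1, -14.5,6,0.4,0,1]' | g
```

```text
t: 35.8
ee_rot: [[0.719, 0.695, 0.0], [0.695, -0.719, 0.0], [0.0, 0.0, -1.0]]
contact_force: [-0.9, 1.7, 1.4]
t: 36.3
ee_rot: [[0.719, 0.695, 0.0], [0.695, -0.719, 0.0], [0.0, 0.0, -1.0]]
contact_force: [0.2, 2.8, 0.5]
t: 36.8
ee_rot: [[0.719, 0.695, 0.0], [0.695, -0.719, 0.0], [0.0, 0.0, -1.0]]
contact_force: [-0.4, 3.6, 1.2]
```

```bash
python3 -m inch '[-3.1,0.7,0.1,0,1, -6.1,1.3,0.1,0,1, -9.3,1.7,0.2,0,1, -12.4,2,0.3,0,1, -15.5,2,0.3,0,1]' | egrep 't:|cont'
python3 - <<'E'
from h import *
o=get_obs();p,d=camera("wrist");W=world("wrist",d,o);print(o["position"])
c,s=np.cos(.142),np.sin(.142);x=W[...,0]-538;y=W[...,1]-55;u=x*c+y*s;v=-x*s+y*c
a=(abs(abs(u)-34)<6)&(abs(v)<75)&(W[...,2]>45)&(W[...,2]<80);b=(abs(u)<15)&(abs(v)<85)&(abs(v)>40)&(abs(W[...,2]-138)<6)
print(np.median(W[a][:,2])-np.median(W[b][:,2])+138-14)
E
```

```text
t: 37.3
ee_rot: [[0.72, 0.694, 0.0], [0.694, -0.72, -0.0], [0.0, 0.0, -1.0]]
contact_force: [1.2, 1.6, 1.7]
[581.08640874  10.94923351 359.63340691]
38.99704863316799
```

```bash
g(){ egrep 't:|cont' | grep -v ee; }
python3 -m inch '[-1.6,0,0,0,1, -3.2,-0.1,0.1,0,1, -4.8,-0.2,0.1,0,1, -6.3,-0.3,0.1,0,1, -6.3,-0.3,0.1,0,1]' | g
python3 -m inch '[-1.5,-0.2,0,0,1, -3.1,-0.4,0.1,0,1, -4.7,-0.7,0.1,0,1, -6.2,-1,0.1,0,1, -6.2,-1,0.1,0,1]' | g
python3 -m inch '[-1.5,-0.4,0,0,1, -3,-0.8,0.1,0,1, -4.5,-1.2,0.1,0,1, -6.1,-1.6,0.1,0,1, -6.1,-1.6,0.1,0,1]' | g
```

```text
t: 37.85
contact_force: [1.8, 1.2, 2.4]
t: 38.35
contact_force: [2.2, 0.4, 3.2]
t: 38.85
contact_force: [1.9, -0.5, 1.5]
```

```bash
g(){ egrep 't:|cont' | grep -v ee; }
python3 -m inch '[-1.5,-0.6,0,0,1, -2.9,-1.1,0.1,0,1, -4.4,-1.7,0.1,0,1, -5.9,-2.3,0.1,0,1, -5.9,-2.3,0.1,0,1]' | g
python3 -m inch '[-1.4,-0.7,0,0,1, -2.8,-1.4,0.1,0,1, -4.2,-2.1,0.1,0,1, -5.6,-2.9,0.1,0,1, -5.6,-2.9,0.1,0,1]' | g
```

```text
t: 39.35
contact_force: [2.9, -1.7, 2.2]
t: 39.85
contact_force: [1.9, -2.5, 1.2]
```

```bash
python3 - <<'E'
from h import *
P=[];F=[]
for i in range(2):
    o=get_obs();p,d=camera("wrist");F.append(o["contact_force"]);W=world("wrist",d,o)
    c,s=np.cos(.142),np.sin(.142);x=W[...,0]-538;y=W[...,1]-55;u=x*c+y*s;v=-x*s+y*c
    a=(abs(abs(u)-34)<6)&(abs(v)<75)&(W[...,2]>45)&(W[...,2]<80);b=(abs(u)<15)&(abs(v)<85)&(abs(v)>40)&(abs(W[...,2]-138)<6)
    P.append(np.median(W[a][:,2])-np.median(W[b][:,2])+138-14)
print(P,F,o["position"],o["width"])
E
```

```text
[np.float64(38.31310588423415), np.float64(38.358611556182495)] [array([ 1.86421599, -2.51469669,  1.22744577]), array([ 3.24543414, -2.21514311,  1.96831104])] [553.63839435  -4.032858   358.98666783] 0.2264557671528902
```

```bash
python3 -m inch '[-1.3,-0.8,0,0,1, -2.6,-1.7,0.1,0,1, -4,-2.5,0.1,0,1, -5.3,-3.4,0.1,0,1, -5.3,-3.4,0.1,0,1]' | egrep 'cont|pos'
python3 -m inch '[-1.2,-1,0,0,1, -2.4,-2,0.1,0,1, -3.7,-3,0.1,0,1, -4.9,-3.9,0.1,0,1, -4.9,-3.9,0.1,0,1]' | egrep 'cont|pos|wid'
```

```text
position: [547.4, -5.2, 358.9]
contact_force: [2.4, -4.2, 1.8]
position: [541.1, -5.7, 358.8]
contact_force: [3.0, -3.5, 2.4]
width: 0.22
```

```bash
python3 -m inch '[-1,-0.7,0,0,1, -2,-1.6,0.1,0,1, -3,-2.6,0.1,0,1, -3,-2.6,0.1,0,1, -3,-2.6,0.1,0,1]' | egrep 'cont|pos|wid'
```

```text
position: [537.5, -5.8, 358.8]
contact_force: [2.7, -3.6, 0.3]
width: 0.225
```

```bash
python3 -m inch '[-1,-1,0,0,1, -2,-2,0.1,0,1, -2.9,-3,0.1,0,1, -2.9,-3,0.1,0,1, -2.9,-3,0.1,0,1]' | egrep 'cont|pos|wid'
```

```text
position: [534.1, -5.8, 359.0]
contact_force: [6.5, -2.9, -1.3]
width: 0.226
```

```bash
python3 - <<'E'
from h import *
P=[];F=[]
for i in range(3):
    o=get_obs();p,d=camera("wrist");F.append(o["contact_force"]);W=world("wrist",d,o)
    c,s=np.cos(.142),np.sin(.142);x=W[...,0]-538;y=W[...,1]-55;u=x*c+y*s;v=-x*s+y*c
    a=(abs(abs(u)-34)<6)&(abs(v)<75)&(W[...,2]>45)&(W[...,2]<80);b=(abs(u)<15)&(abs(v)<85)&(abs(v)>40)&(abs(W[...,2]-138)<6)
    P.append(np.median(W[a][:,2])-np.median(W[b][:,2])+138-14)
print(P,np.mean(F,0),o["position"],o["width"],o["t"])
E
```

```text
[np.float64(38.023790770154534), np.float64(38.07556966652612), np.float64(38.03516657520035)] [ 6.91645577 -3.16383176 -0.37230829] [534.13026342  -5.79617063 359.00817102] 0.2302286018043545 42.05
```

The platen reads 38.04 mm, the pull rose to about 7 N and the sinking stopped, so it has landed. I'll ease off, let go and lift.

```bash
python3 -m inch '[0.5,0.6,0,0,1, 0.8,0.9,0,0,1, 0.8,0.9,0,0,0.7, 0.8,0.9,0,0,0.5, 0.8,0.9,0,0,0.5]' | egrep 'cont|pos|wid'
python3 -m inch '[0,0,0,0,0.3, 0,0,0,0,0, 0,0,0,0,0, 0,0,0,0,0, 0,0,0,0,0]' | egrep 'cont|pos|wid'
python3 -m inch '[0,0,-5,0,0, 0,0,-15,0,0, 0,0,-30,0,0, 0,0,-50,0,0, 0,0,-75,0,0]' | egrep 't:|cont|pos|wid'
python3 -m inch '[-10,0,-20,0,0, -20,0,-40,0,0, -30,0,-60,0,0, -40,0,-60,0,0, -40,0,-60,0,0]' | egrep 't:|cont|pos|wid'
python3 - <<'E'
from h import *
for i in range(2): o=get_obs();p,d=camera("wrist")
cv2.imwrite("pics/w5.png",p[...,::-1]);W=world("wrist",d,o);np.set_printoptions(suppress=True,precision=2)
c,s=np.cos(.142),np.sin(.142);x=W[...,0]-538;y=W[...,1]-55;u=x*c+y*s;v=-x*s+y*c
a=(abs(abs(u)-34)<6)&(abs(v)<75)&(W[...,2]>45)&(W[...,2]<80);b=(abs(u)<15)&(abs(v)<85)&(abs(v)>40)&(abs(W[...,2]-138)<6)
print("platen",np.median(W[a][:,2])-np.median(W[b][:,2])+124)
h=(np.hypot(W[...,0]-539.3,W[...,1]-54)<20)&(abs(W[...,2]-195)<8);print("hub",W[h].mean(0),np.median(W[h][:,2])-np.median(W[b][:,2])+138)
E
```

```text
position: [533.9, -5.2, 358.2]
contact_force: [0.5, -0.4, 0.2]
width: 0.442
position: [534.5, -5.8, 358.6]
contact_force: [0.3, -0.4, 0.4]
width: 0.901
t: 43.6
position: [534.3, -5.7, 435.2]
ee_rot: [[0.719, 0.695, -0.0], [0.695, -0.719, 0.0], [-0.0, -0.0, -1.0]]
contact_force: [-0.2, -0.1, 0.2]
width: 1.001
t: 44.1
position: [505.0, -34.3, 494.3]
ee_rot: [[0.721, 0.693, 0.001], [0.693, -0.721, -0.002], [-0.0, 0.002, -1.0]]
contact_force: [-0.8, -0.6, -0.5]
width: 0.999
platen 38.067303953326956
hub [539.72  53.43 195.56] 194.4956408440659
```

View pics/w5.png

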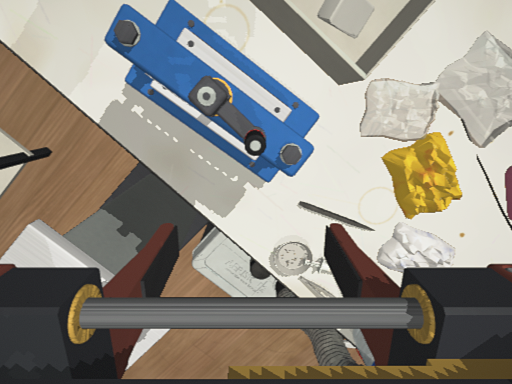

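The crank sits home on the screw, with its hub at (208,96) and its grip at (256,145). The platen reads 38.07 mm and the gripper is clear, so I'll hand the job in.

```bash
python3 -c "
from plant import job;print(job.sign_off())"
```

```text
the job is handed in; nothing more can be done
None
```

I handed the job in at about 44 s, before the 72 s limit. The crank is fully home on the square and was let go there, and the platen has landed on its collars (38.07 mm measured by camera). The pull at the grip peaked at roughly 7 N in the readings. The pad's force on the phone was not measured directly, and sign-off gave no verdict.

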